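Clear the ladle and hold the soup warmer's lid open

TASK

The cook is about to lower a fresh pan into the soup warmer. First lift the ladle off the lid's bar handle and stand it, bowl down, in the empty utensil crock; then raise the lid by its bar handle and hold it half open, at 45 degrees, for the cook. The lid falls shut if let go, so finish while still holding it there, and leave the other things on the counter where they are.

Things in the scene. Friction and masses are not known exactly. Their poses are not given: they have to be found in the camera images.
- warmer: Steel countertop soup warmer, a fixed open box 200 (its x) x 270 (its y) x 140 mm high; origin at the centre of its underside, on the counter. Its x points from the handle side to the hinge side, its z up; the front face with the handle faces roughly to the robot.
- lid (a joint): Hinge of the warmer's lid, rad: 0 shut (lid level), growing as the handle side rises; stop at 1.45. No spring and almost no friction: the lid falls shut when let go. 45 degrees is 0.785.
- lid_handle (a point): Middle of the lid's bar handle: a round steel bar 10 mm thick, 170 mm long, parallel to the hinge, 45 mm clear of the lid's front edge, with a rod at each end and open space between. 146 mm above the counter when shut. Axes turn with the lid; y along the bar. The lid is a flat steel plate 200 x 270 x 12 mm, 0.4 kg (varies): about 2 N lift it at the bar.
- lid_hinge (a point): Middle of the lid's hinge line, along the far top edge of the warmer, 140 mm above the counter. The bar's centre line lies 245 mm from it towards the robot and 6 mm higher when shut.
- ladle_grip (a point): Point on the flat upright grip of the steel sauce ladle (90 g, varies); z up the ladle, y across the grip. Grip 20 mm wide (y), 8 mm thick (x), from 35 mm below to 27 mm above this point. Under the grip a saddle hook (inverted U, 26 mm in x, 18 mm in y) sits over the lid's bar, whose top is 40 mm under this point, within 40 mm of the bar's middle. Raised 20 mm it is free.
- ladle_bowl (a point): Underside of the ladle's bowl, the ladle's lowest point, 155 mm below ladle_grip and 5.5 mm to its +x; the bowl is 40 mm across and 26 mm high.
- ladle: The ladle as a whole, 182 mm tall; origin under its saddle hook, where the bar's top touches, 40 mm below ladle_grip. The hook is 16 mm wide inside, its rear leg 14 mm long; the stem runs down from its front leg to the bowl.
- crock: Empty white ceramic utensil crock, a straight round pot 100 mm across, 90 mm inside, 100 mm high, floor 6 mm thick, 0.8 kg, loose; origin at the centre of its underside. It stands in front of the warmer to the left or to the right.
- sauce_bottle: Bystander: brown glass sauce bottle 60 mm across, 150 mm high; origin at its underside. It stands on the side where the crock is not.
- mug: Bystander: blue mug 76 mm across, 90 mm high, beside the warmer; origin at its underside.
- charm: Bystander: terracotta counter figure 80 mm across, 112 mm high, beside the warmer; origin at its underside.
Not all that is in view belongs to the job. Of the things like the ladle, leave any that is pink or red; of the rest the larger one is meant.

How it is judged:
By the outcome, as a careful person would: the job done as asked, in the order asked, and still so for the second after the job is handed in, while the arm keeps its last pose, push and grip.
It also fails if it takes over 58 s, if anything falls off the work surface, if the arm or the gripper's body presses on something with over 40 N, if the wrist force passes 120 N, or if a joint passes its speed limit or range.

ROBOT

A 7-joint arm with a two-finger parallel gripper is mounted at the origin on the work surface. World frame = base frame: x ahead of the robot, y to its left, z up, the work surface at z = 0. Lengths are in m, angles in degrees, forces in N, time in s.
With the tool pointing down it reaches from about 0.375 to 0.925 m from the base axis. Payload 3.1 kg.
Tool frame: the origin (TCP) lies at the centre of the arm's flange, where the gripper is bolted on; the fingertips stand 173 mm ahead of it and the grasp point (between the pads) lies 155 mm ahead of it; z points along the fingers, y is the line along which they close (so a half turn about z gives the same grasp; the last joint's range is limited). The gripper opens to 85 mm and grips with 20 to 120 N. Pads are 22 mm wide; open, the fingers measure 114 mm over their backs; the gripper's body (76 mm by 85 mm) begins 54 mm behind the grasp point. The pads swing forward as they close: fully open they stand 13 mm farther back than shut.
Start: joints at [-78.656, 21.939, 2.515, 91.553, -1.026, 66.532, -2.859], TCP at [0.189, 0.622, 0.405] pointing down, gripper open.
Joint ranges: [-149.38, 149.38], [-23.57, 123.04], [-84.95, 90], [0, 143.3], [-89.99, 269.99], [3.08, 112.72], [-163.45, 163.45]. Speed limits (degrees/s): [159.86, 159.86, 180, 180, 180, 180, 180].

INTERFACE

Orientations are given as a 3x3 rotation matrix whose columns are the frame's x, y, z axes.
In Python, from workcell import monitor, vision, order gives the robot as it stands.
- The arm moves only by the shell command python3 -m crank 'ROWS' [FORCE]. ROWS is JSON, a list of rows, each an object of numbers: "grip": the finger opening in m, from 0 to 0.0854; "dx", "dy", "dz": the shift along the tool's x, y, z in m; "roll": the turn about the tool's z in degrees. A call has 1 to 12 rows; each row is the pose to reach, as a shift and turn from the pose commanded when the call began, along the tool's axes at that moment; what a row does not reach only later rows make up. A row lasts 1/10 s, in which the tool goes at most 50 mm and 8.59 degrees, less where a joint would pass 70% of its speed; a pose out of reach is approached as far as the arm can. A call with a gripper value outside its range is refused whole. The fingers move at their own pace and stop on an object; FORCE is the grip in N (left out, the last holds). Time passes only in rows, so rows that repeat a pose let the fingers close. It gives the time, the measured TCP pose, the force, the opening and the grip force at its end, in the units of the state.
- monitor.get_state(): the state, without advancing time (a new reading comes with each control period).
- vision.capture(name): name is "scene" or "side" or "wrist"; returns a dict with "img" (384x512x3 uint8, blue, green, red), "mtx" (3x3 intrinsics, pixels), "extrinsics" (4x4, takes a point from camera to world coordinates); the wrist camera has in their place "mount" (4x4, takes a point from camera to tool coordinates, whose origin is the TCP and whose axes are the flange's). Camera axes: x right, y up, looking along -z (the intrinsics and any distortion apply to the point x, -y, -z); pixel columns grow to the right and rows downward; lengths in m; the calibration is good to about 2 mm. The wrist camera is an equidistant fisheye: a pixel r from the principal point sees the ray r / f radians off the axis. A picture is of the moment at which its call begins: read the wrist's pose just before it. There is no depth.
- order.close_job(): hands the job in; it is judged then, once.
The state is a dict: "t": time; "joint_positions": joint angles; "qvel": joint speeds; "effort": joint torques, N m; "position": TCP position; "ee_rot": TCP orientation; "ft_force": force on the tool from outside, world axes, zero at the start; "torque": the same for the moment, N m; "grip_width": finger opening in m; "gripper_force": force on a finger pad.
Only numpy, scipy, OpenCV 4.12 (cv2) and the standard library are available. Lean on these libraries where they do the work, as an engineer would, in place of code of your own. Each camera call takes 0.05 s, during which the arm holds its last target. There are 200 camera calls.

## Working session

There is one attempt and no reset: what is moved stays moved. The work goes in short steps, Python scripts to look and compute and a shell command to move; the robot and the scene stay as the last step left them, time stands still between calls to the robot, and variables do not carry over. Pictures are saved under pics/ and viewed, at most 10 in all, crops included, and the job is handed in when it is done.

```bash
mkdir -p pics; cat > h.py <<'E'
import numpy as np, cv2
from workcell import monitor, vision, order
def cap(n,save=None):
    s=monitor.get_state(); c=vision.capture(n)
    if save: cv2.imwrite('pics/'+save,c['img'])
    np.savez('pics/'+n+'.npz',pos=s['position'],R=s['ee_rot'],**{k:np.array(v) for k,v in c.items()})
    return c
def ray(n,u,v):
    d=np.load('pics/'+n+'.npz'); K=d['mtx']; E=d['extrinsics']
    p=np.array([(u-K[0,2])/K[0,0],-(v-K[1,2])/K[1,1],-1.]); return E[:3,3],E[:3,:3]@p
def atz(n,u,v,z):
    o,r=ray(n,u,v); return o+r*(z-o[2])/r[2]
def tri(a,b):
    (o1,r1),(o2,r2)=ray(*a),ray(*b); A=np.stack([r1,-r2],1); t=np.linalg.lstsq(A,o2-o1,rcond=None)[0]
    p,q=o1+r1*t[0],o2+r2*t[1]; return (p+q)/2,np.linalg.norm(p-q)
def proj(n,P):
    d=np.load('pics/'+n+'.npz'); E=d['extrinsics']; p=E[:3,:3].T@(np.array(P)-E[:3,3]); K=d['mtx']
    return K[0,0]*p[0]/-p[2]+K[0,2],K[1,1]*-p[1]/-p[2]+K[1,2]
E
python3 - <<'E'
from h import *
a=cap('scene');b=cap('side')
for n,c in(('scene',a),('side',b)):
    print({k:np.round(v,3).tolist() for k,v in c.items() if k!='img'})
    cv2.imwrite(f'pics/{n}1.png',cv2.resize(c['img'],(800,600),interpolation=cv2.INTER_CUBIC))
s=monitor.get_state();print(s)
E
```

```text
{'mtx': [[404.303, 0.0, 256.627], [0.0, 404.303, 188.06], [0.0, 0.0, 1.0]], 'extrinsics': [[-0.782, -0.54, 0.312, 0.956], [0.624, -0.67, 0.403, 0.489], [-0.009, 0.51, 0.86, 1.134], [0.0, 0.0, 0.0, 1.0]]}
{'mtx': [[380.785, 0.0, 256.384], [0.0, 380.785, 192.728], [0.0, 0.0, 1.0]], 'extrinsics': [[-0.99, 0.102, -0.098, 0.519], [-0.142, -0.75, 0.646, 0.579], [-0.008, 0.654, 0.757, 0.828], [0.0, 0.0, 0.0, 1.0]]}
{'t': 0.1, 'joint_positions': array([-78.65291932,  21.98857778,   2.51180657,  91.64028595,
        -1.02497295,  66.53178783,  -2.85996089]), 'qvel': array([ 0.01699662, -0.10812326,  0.00910426, -0.2384694 , -0.04626178,
       -0.06455315,  0.03516567]), 'effort': array([ 2.87709350e-03, -4.34729505e+01,  1.02928050e+00, -2.50453770e+01,
        1.08651572e-02,  5.49175355e-03, -4.45857879e-06]), 'position': array([0.18936017, 0.62134488, 0.4033959 ]), 'ee_rot': array([[-9.56575680e-01,  2.91483523e-01, -5.69612020e-04],
       [ 2.91484046e-01,  9.56572820e-01, -2.34325828e-03],
       [-1.38145802e-04, -2.40753670e-03, -9.99997092e-01]]), 'ft_force': array([-0.5528968 ,  0.25792665,  0.17828749]), 'torque': array([-0.03411375, -0.02679614, -0.02658551]), 'gripper_force': 0.0, 'grip_width': 0.08533301373041433}
```

View pics/scene1.png

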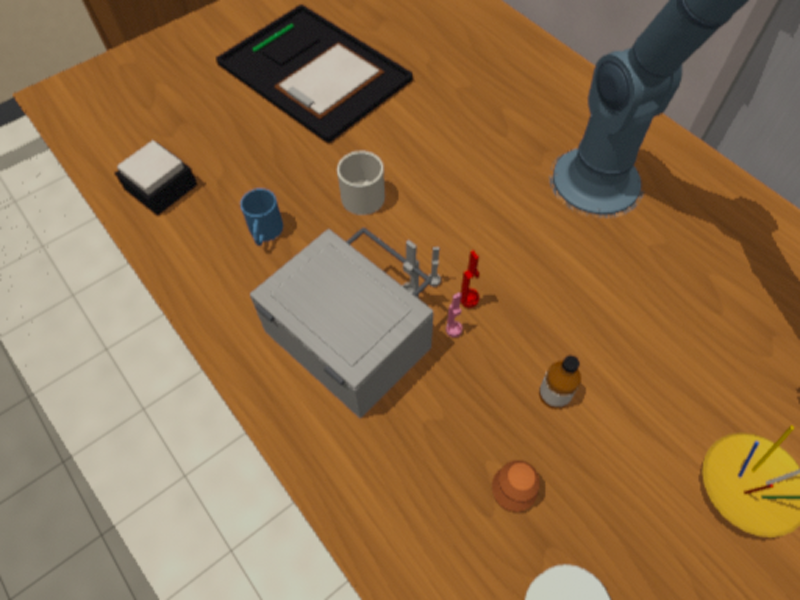

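View pics/side1.png

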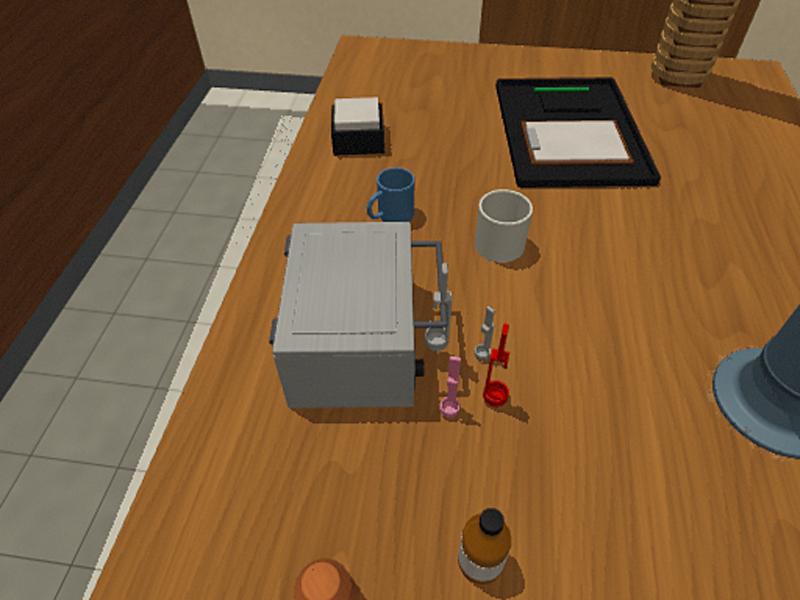

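Both views show the warmer with the bar facing the robot. A grey ladle hangs on the bar (side ≈ (443,300)), with a smaller grey one, a pink one and a red one nearby. The crock is at side (503,225) and the bottle at (485,545). Next I enlarge both.

```bash
python3 - <<'E'
import cv2
a=cv2.imread('pics/scene1.png');b=cv2.imread('pics/side1.png')
import numpy as np
from h import *
A=np.load('pics/scene.npz')['img'][85:235,140:340]; B=np.load('pics/side.npz')['img'][110:275,170:370]
cv2.imwrite('pics/sc2.png',cv2.resize(A,None,fx=4,fy=4,interpolation=cv2.INTER_CUBIC))
cv2.imwrite('pics/si2.png',cv2.resize(B,None,fx=3.6,fy=3.6,interpolation=cv2.INTER_CUBIC))
E
```

```text
(no output)
```

View pics/sc2.png

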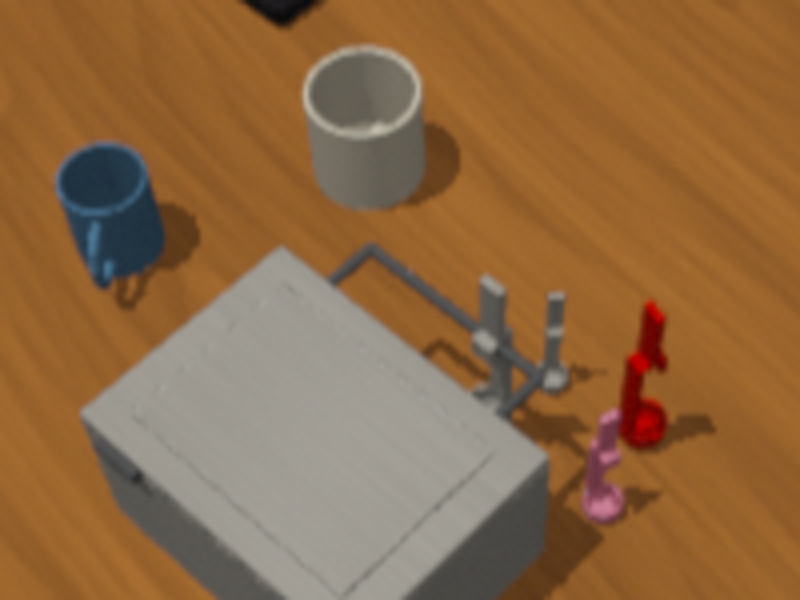

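View pics/si2.png

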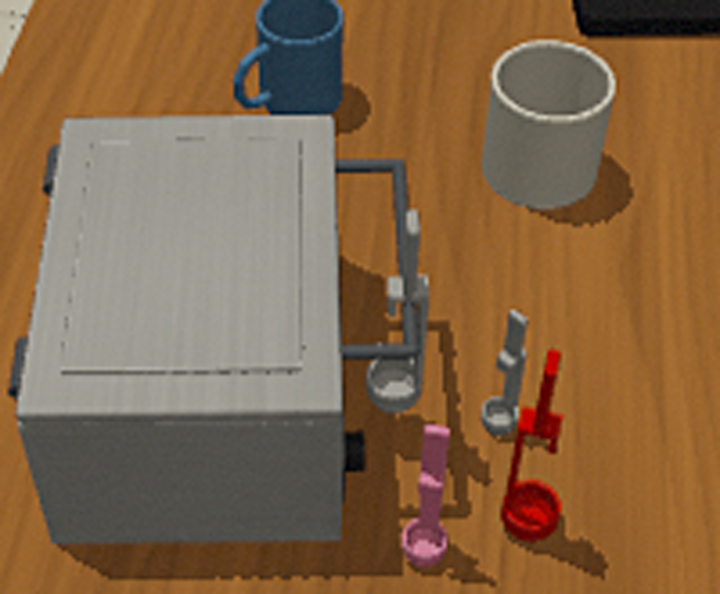

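```bash
python3 - <<'E'
from h import *
S=lambda u,v:('scene',140+(u-1.5)/4,85+(v-1.5)/4)
D=lambda u,v:('side',170+(u-1.3)/3.6,110+(v-1.3)/3.6)
P={'bar_end1':((371,248),(401,163)),'bar_end2':((543,378),(413,350)),'lidF1':((280,247),(334,117)),'lidF2':((547,458),(341,413)),'lidB1':((82,412),(64,119)),
'gripTop':((493,282),(412,215)),'crock':((362,97),(553,84)),'crockbase':((370,183),(543,180)),'smallTop':((556,296),(516,314)),'smallbowl':((553,380),(500,418)),'redTop':((652,308),(553,354)),'redbowl':((643,425),(531,512)),'pinkTop':((611,415),(435,430)),'pinkbowl':((604,502),(425,543)),'bowl':((490,400),(394,378))}
for k,(a,b) in P.items():
    p,e=tri(S(*a),D(*b)); print(k,p.round(4),round(e,4))
E
```

```text
bar_end1 [ 0.5633 -0.1349  0.1484] 0.0038
bar_end2 [0.5384 0.0374 0.1522] 0.0033
lidF1 [ 0.6168 -0.1783  0.1483] 0.0022
lidF2 [0.577  0.0881 0.1477] 0.0019
lidB1 [ 0.8117 -0.1436  0.1544] 0.0012
gripTop [ 0.5466 -0.0096  0.2255] 0.0022
crock [ 0.4535 -0.2992  0.0959] 0.0038
crockbase [ 0.4503 -0.3036 -0.0202] 0.0109
smallTop [ 0.4736 -0.0234  0.1273] 0.0021
smallbowl [ 0.4736 -0.0206  0.0118] 0.0039
redTop [0.4546 0.0562 0.1857] 0.0037
redbowl [0.4483 0.0605 0.0187] 0.0027
pinkTop [0.5186 0.0894 0.1444] 0.0002
pinkbowl [0.5179 0.0931 0.0171] 0.0014
bowl [ 0.5497 -0.0084  0.0673] 0.0042
```

```bash
python3 -m crank '[{"dx":-0.15,"dy":-0.14,"dz":-0.05,"roll":20,"grip":0.05},{"dx":-0.3,"dy":-0.29,"dz":-0.05,"roll":40,"grip":0.05},{"dx":-0.45,"dy":-0.43,"dz":-0.05,"roll":64.6,"grip":0.05},{"dx":-0.525,"dy":-0.5,"dz":-0.05,"roll":64.6,"grip":0.05},{"dx":-0.525,"dy":-0.5,"dz":-0.05,"roll":64.6,"grip":0.05},{"dx":-0.525,"dy":-0.5,"dz":-0.05,"roll":64.6,"grip":0.05},{"dx":-0.525,"dy":-0.5,"dz":-0.05,"roll":64.6,"grip":0.05},{"dx":-0.525,"dy":-0.5,"dz":-0.05,"roll":64.6,"grip":0.05},{"dx":-0.525,"dy":-0.5,"dz":-0.05,"roll":64.6,"grip":0.05},{"dx":-0.525,"dy":-0.5,"dz":-0.05,"roll":64.6,"grip":0.05},{"dx":-0.525,"dy":-0.5,"dz":-0.05,"roll":64.6,"grip":0.05},{"dx":-0.525,"dy":-0.5,"dz":-0.05,"roll":64.6,"grip":0.05}]'
```

```text
t: 1.3
position: [0.4835, 0.0993, 0.448]
ee_rot: [[-0.147, 0.989, -0.0], [0.989, 0.147, 0.001], [0.001, -0.0, -1.0]]
ft_force: [0.2, 0.3, -1.6]
grip_width: 0.0499
gripper_force: 0.0
```

```bash
python3 -m crank '[{"dx":-0.05,"dy":0.02},{"dx":-0.1,"dy":0.04},{"dx":-0.117,"dy":0.046},{"dx":-0.117,"dy":0.046},{"dx":-0.117,"dy":0.046}]' && python3 - <<'E'
from h import *
print(monitor.get_state()['position'])
c=cap('wrist'); print(c['mtx'],c['mount'].round(3) if hasattr(c['mount'],'round') else c['mount'])
cap('scene');cap('side')
cv2.imwrite('pics/w3.png',cv2.resize(c['img'],(800,600),interpolation=cv2.INTER_CUBIC))
E
```

```text
validation failed for argument at $[0]...
```

```bash
python3 -m crank '[{"dx":-0.05,"dy":0.02,"dz":0,"roll":0,"grip":0.05},{"dx":-0.1,"dy":0.04,"dz":0,"roll":0,"grip":0.05},{"dx":-0.117,"dy":0.046,"dz":0,"roll":0,"grip":0.05},{"dx":-0.117,"dy":0.046,"dz":0,"roll":0,"grip":0.05},{"dx":-0.117,"dy":0.046,"dz":0,"roll":0,"grip":0.05}]' && python3 - <<'E'
from h import *
print(monitor.get_state()['position'])
c=cap('wrist'); print(c['mtx'],np.array(c['mount']).round(3))
cap('scene');cap('side')
cv2.imwrite('pics/w3.png',cv2.resize(c['img'],(800,600),interpolation=cv2.INTER_CUBIC))
E
```

```text
t: 1.8
position: [0.5458, -0.0079, 0.4475]
ee_rot: [[-0.145, 0.989, -0.001], [0.989, 0.145, 0.0], [0.0, -0.001, -1.0]]
ft_force: [-0.8, 0.7, 0.3]
grip_width: 0.05
gripper_force: 0.0
[ 0.54577263 -0.00786676  0.44748708]
[[297.31863964   0.         254.33184704]
 [  0.         297.31863964 187.86463875]
 [  0.           0.           1.        ]] [[ 0.     0.958  0.288  0.074]
 [ 1.    -0.001  0.001 -0.   ]
 [ 0.002  0.288 -0.958  0.031]
 [ 0.     0.     0.     1.   ]]
```

View pics/w3.png

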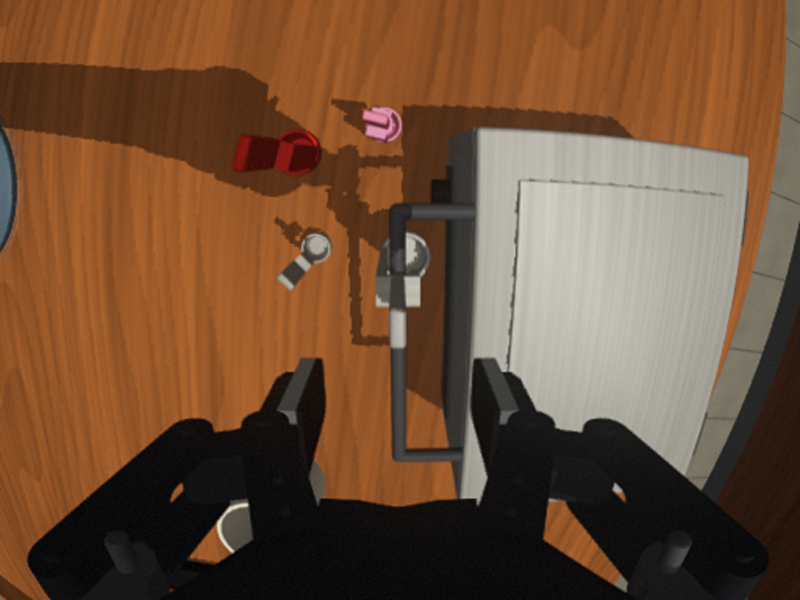

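```bash
cat >> h.py <<'E'
def wat(u,v,z):
    d=np.load('pics/wrist.npz'); K=d['mtx'];M=d['mount'];R=d['R'];x,y=u-K[0,2],v-K[1,2]
    r=np.hypot(x,y);th=r/K[0,0]; c=np.array([np.sin(th)*x/r,-np.sin(th)*y/r,-np.cos(th)])
    o=R@M[:3,3]+d['pos'];q=R@M[:3,:3]@c; return o+q*(z-o[2])/q[2]
E
python3 - <<'E'
from h import *
W=lambda u,v,z:print(u,v,wat((u+.5)/1.5625-.5,(v+.5)/1.5625-.5,z).round(4))
W(398,347,.218);W(400,211,.146);W(400,456,.146);W(478,128,.152);W(747,157,.152)
W(398,292,.151)
W(290,148,.02);W(245,152,.182)
W(316,248,.02);W(287,281,.12)
E
```

```text
398 347 [ 0.5468 -0.019   0.218 ]
400 211 [0.5399 0.0351 0.146 ]
400 456 [ 0.565  -0.1338  0.146 ]
478 128 [0.5762 0.0899 0.152 ]
747 157 [0.769  0.1193 0.152 ]
398 292 [ 0.5457 -0.0123  0.151 ]
290 148 [0.4411 0.0628 0.02  ]
245 152 [0.4556 0.0597 0.182 ]
316 248 [ 0.4741 -0.0214  0.02  ]
287 281 [ 0.4719 -0.0247  0.12  ]
```

```bash
python3 -m crank '[{"dx":-0.006,"dy":0.001,"dz":0.03,"roll":0,"grip":0.05},{"dx":-0.006,"dy":0.001,"dz":0.06,"roll":0,"grip":0.05},{"dx":-0.006,"dy":0.001,"dz":0.085,"roll":0,"grip":0.05},{"dx":-0.006,"dy":0.001,"dz":0.097,"roll":0,"grip":0.05},{"dx":-0.006,"dy":0.001,"dz":0.097,"roll":0,"grip":0.05},{"dx":-0.006,"dy":0.001,"dz":0.097,"roll":0,"grip":0.05}]' && python3 - <<'E'
from h import *
c=cap('scene');d=cap('side')
A=cv2.resize(c['img'][115:265,190:323],None,fx=3,fy=4,interpolation=cv2.INTER_CUBIC); B=cv2.resize(d['img'][110:260,210:343],None,fx=3,fy=4,interpolation=cv2.INTER_CUBIC)
cv2.imwrite('pics/c4.png',np.hstack([A,B]))
E
```

```text
t: 2.55
position: [0.5482, -0.0127, 0.3519]
ee_rot: [[-0.148, 0.989, 0.001], [0.989, 0.148, 0.0], [0.0, 0.001, -1.0]]
ft_force: [1.0, -0.7, 0.2]
grip_width: 0.0501
gripper_force: 0.0
```

View pics/c4.png

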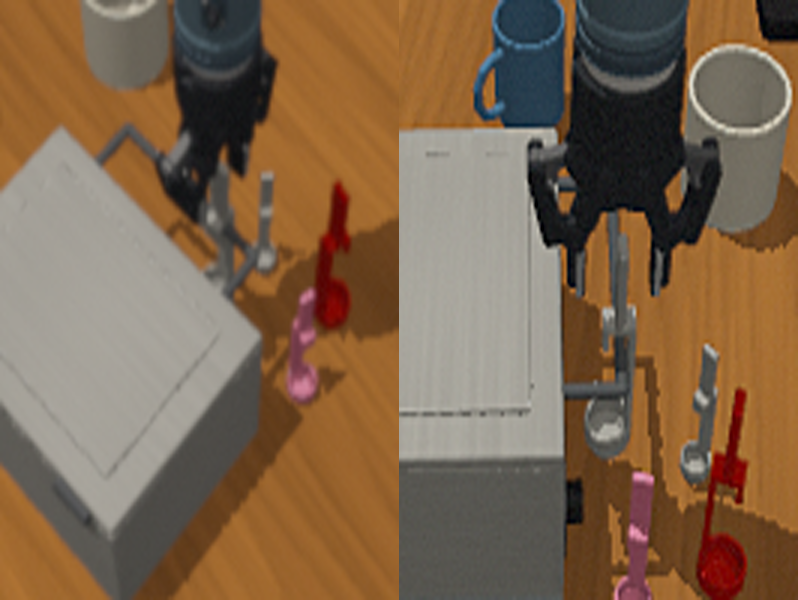

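```bash
python3 - <<'E'
from h import *
print(tri(('scene',190+222/3,115+166/4),('side',210+223/3,110+238/4)))
for y in(-.02,-.013,-.006,0,.006): print(y,np.round(proj('scene',(.5468,y,.218)),1),np.round(proj('side',(.5468,y,.218)),1))
print(np.round(proj('side',(.548-.025,-.0127,.18)),1),'obs tip',210+180/3,110+295/4, 210+258/3)
E
```

```text
(array([ 0.54689315, -0.00429833,  0.22835989]), np.float64(0.00594043687374951))
-0.02 [260.5 153.9] [284.  168.8]
-0.013 [262.1 155.6] [283.7 171. ]
-0.006 [263.7 157.2] [283.4 173.3]
0 [265.  158.6] [283.1 175.2]
0.006 [266.4 160. ] [282.9 177.2]
[293.2 183.7] obs tip 270.0 183.75 296.0
```

The crop shows the grip centred between the fingers, with the top at side crop ≈ (622,238). Reprojection agrees with y ≈ -0.013, so I close and lift.

```bash
python3 -m crank '[{"dx":0,"dy":0,"dz":0,"roll":0,"grip":0},{"dx":0,"dy":0,"dz":0,"roll":0,"grip":0},{"dx":0,"dy":0,"dz":0,"roll":0,"grip":0},{"dx":0,"dy":0,"dz":0,"roll":0,"grip":0},{"dx":0,"dy":0,"dz":0,"roll":0,"grip":0},{"dx":0,"dy":0,"dz":0,"roll":0,"grip":0}]' 40; python3 -m crank '[{"dx":0,"dy":0,"dz":-0.015,"roll":0,"grip":0},{"dx":0,"dy":0,"dz":-0.03,"roll":0,"grip":0},{"dx":0,"dy":0,"dz":-0.05,"roll":0,"grip":0},{"dx":0,"dy":0,"dz":-0.08,"roll":0,"grip":0},{"dx":0,"dy":0,"dz":-0.12,"roll":0,"grip":0},{"dx":0,"dy":0,"dz":-0.12,"roll":0,"grip":0},{"dx":0,"dy":0,"dz":-0.12,"roll":0,"grip":0}]'; python3 - <<'E'
from h import *
c=cap('scene');d=cap('side')
A=cv2.resize(c['img'][65:265,170:330],None,fx=2.5,fy=3,interpolation=cv2.INTER_CUBIC); B=cv2.resize(d['img'][60:260,210:370],None,fx=2.5,fy=3,interpolation=cv2.INTER_CUBIC)
cv2.imwrite('pics/c5.png',np.hstack([A,B]))
E
```

```text
t: 3.25
position: [0.5482, -0.0135, 0.3517]
ee_rot: [[-0.147, 0.989, 0.001], [0.989, 0.147, 0.0], [0.0, 0.001, -1.0]]
ft_force: [-0.8, 0.2, 4.1]
grip_width: 0.0073
gripper_force: 42.5
t: 3.95
position: [0.5481, -0.0137, 0.4726]
ee_rot: [[-0.147, 0.989, 0.004], [0.989, 0.147, 0.001], [0.0, 0.004, -1.0]]
ft_force: [1.4, -0.0, -2.8]
grip_width: 0.0072
gripper_force: 42.0
```

View pics/c5.png

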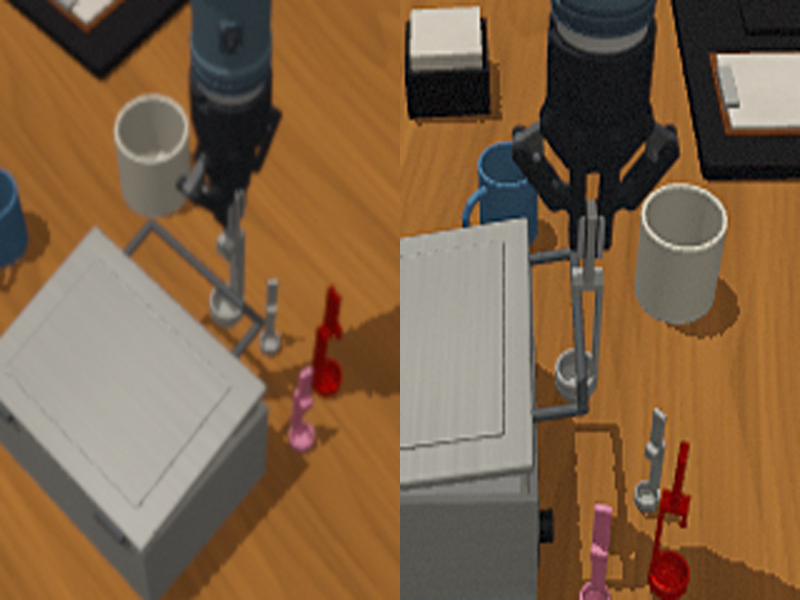

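The lid is slightly raised: I lifted too far and the bowl, at side crop (575,370), has come up under the bar. I lower it so the lid shuts, move clear of the bar towards the robot and the crock, then raise.

```bash
python3 -m crank '[{"dx":0,"dy":0,"dz":0.015,"roll":0,"grip":0},{"dx":0,"dy":0,"dz":0.03,"roll":0,"grip":0},{"dx":0,"dy":0,"dz":0.045,"roll":0,"grip":0},{"dx":0,"dy":0,"dz":0.06,"roll":0,"grip":0},{"dx":0,"dy":0,"dz":0.067,"roll":0,"grip":0},{"dx":0,"dy":0,"dz":0.067,"roll":0,"grip":0},{"dx":0,"dy":0,"dz":0.067,"roll":0,"grip":0}]'; python3 - <<'E'
from h import *
c=cap('scene');d=cap('side')
A=cv2.resize(c['img'][65:265,170:330],None,fx=2.5,fy=3,interpolation=cv2.INTER_CUBIC); B=cv2.resize(d['img'][60:260,210:370],None,fx=2.5,fy=3,interpolation=cv2.INTER_CUBIC)
cv2.imwrite('pics/c6.png',np.hstack([A,B]))
E
```

```text
t: 4.75
position: [0.5481, -0.0135, 0.4042]
ee_rot: [[-0.147, 0.989, 0.0], [0.989, 0.147, -0.0], [-0.0, 0.0, -1.0]]
ft_force: [0.6, -0.2, -0.8]
grip_width: 0.0074
gripper_force: 42.2
```

View pics/c6.png

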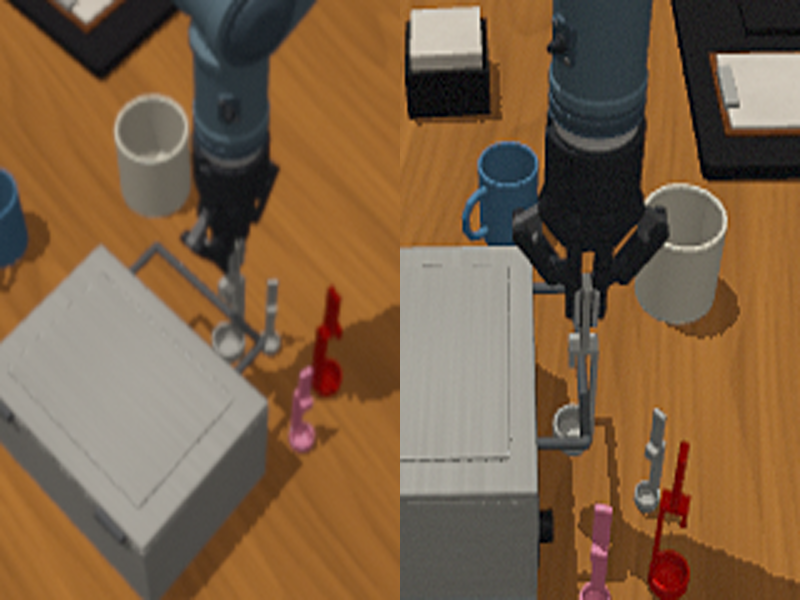

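```bash
python3 -m crank '[{"dx":-0.01,"dy":-0.01,"dz":0,"roll":0,"grip":0},{"dx":-0.025,"dy":-0.025,"dz":0,"roll":0,"grip":0},{"dx":-0.045,"dy":-0.045,"dz":0,"roll":0,"grip":0},{"dx":-0.06,"dy":-0.055,"dz":0,"roll":0,"grip":0},{"dx":-0.06,"dy":-0.055,"dz":-0.03,"roll":0,"grip":0},{"dx":-0.07,"dy":-0.06,"dz":-0.07,"roll":0,"grip":0},{"dx":-0.1,"dy":-0.07,"dz":-0.1,"roll":0,"grip":0},{"dx":-0.14,"dy":-0.09,"dz":-0.1,"roll":0,"grip":0},{"dx":-0.18,"dy":-0.11,"dz":-0.1,"roll":0,"grip":0},{"dx":-0.22,"dy":-0.125,"dz":-0.1,"roll":0,"grip":0},{"dx":-0.25,"dy":-0.135,"dz":-0.1,"roll":0,"grip":0},{"dx":-0.269,"dy":-0.141,"dz":-0.1,"roll":0,"grip":0}]'; python3 - <<'E'
from h import *
c=cap('scene');d=cap('side')
print(atz('scene',140+360.5/4,85+95.5/4,.1),atz('side',170+551.7/3.6,110+82.7/3.6,.1))
print(monitor.get_state()['position'])
A=cv2.resize(c['img'][40:190,180:313],None,fx=3,fy=4,interpolation=cv2.INTER_CUBIC); B=cv2.resize(d['img'][40:190,257:390],None,fx=3,fy=4,interpolation=cv2.INTER_CUBIC)
cv2.imwrite('pics/c7.png',np.hstack([A,B]))
E
```

```text
t: 6.05
position: [0.4447, -0.3048, 0.5046]
ee_rot: [[-0.141, 0.99, 0.001], [0.99, 0.141, -0.001], [-0.001, 0.001, -1.0]]
ft_force: [-0.6, -0.3, -0.1]
grip_width: 0.0074
gripper_force: 42.3
[ 0.45712531 -0.29425526  0.1       ] [ 0.45266698 -0.29675437  0.1       ]
[ 0.44463438 -0.30505837  0.5045296 ]
```

View pics/c7.png

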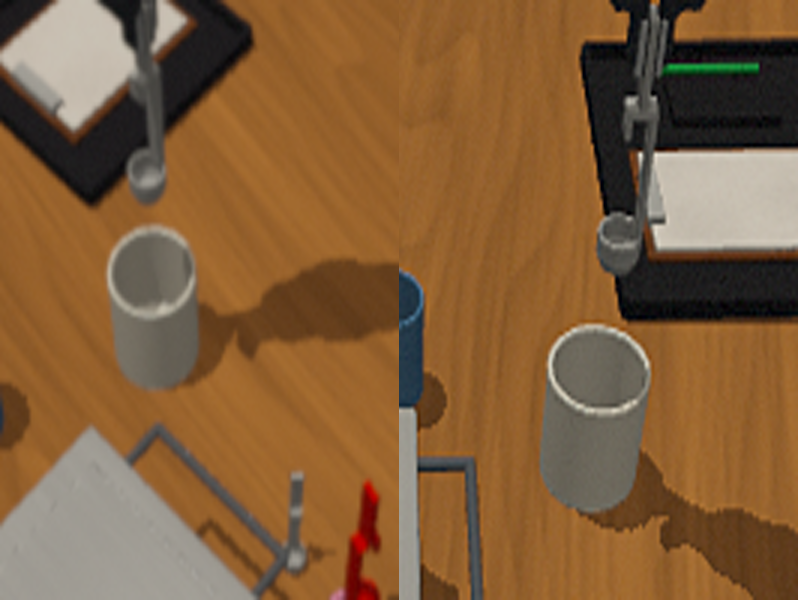

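The ladle is held upright above the crock; the bowl is at scene crop (147,178) and side crop (619,245).

```bash
python3 - <<'E'
from h import *
S=lambda u,v:('scene',180+u/3,40+v/4)
D=lambda u,v:('side',257+(u-399)/3,40+v/4)
print(tri(S(147,178),D(619,245)),tri(S(152,272),D(599,369)), atz(*S(152,272),.1),atz(*D(599,369),.1))
s=monitor.get_state();print(s['position'],s['t'])
E
```

```text
(array([ 0.44878519, -0.29895472,  0.20710061]), np.float64(0.005151536707521167)) (array([ 0.45260428, -0.29685307,  0.10113216]), np.float64(0.0030067420788644646)) [ 0.45338778 -0.2962171   0.1       ] [ 0.45155339 -0.30015792  0.1       ]
[ 0.44463438 -0.30505837  0.5045296 ] 6.15
```

```bash
python3 -m crank '[{"dx":0.002,"dy":0.004,"dz":0.03,"roll":0,"grip":0},{"dx":0.002,"dy":0.004,"dz":0.07,"roll":0,"grip":0},{"dx":0.002,"dy":0.004,"dz":0.11,"roll":0,"grip":0},{"dx":0.002,"dy":0.004,"dz":0.145,"roll":0,"grip":0},{"dx":0.002,"dy":0.004,"dz":0.165,"roll":0,"grip":0},{"dx":0.002,"dy":0.004,"dz":0.176,"roll":0,"grip":0},{"dx":0.002,"dy":0.004,"dz":0.176,"roll":0,"grip":0},{"dx":0.002,"dy":0.004,"dz":0.176,"roll":0,"grip":0}]'; for i in 1 2; do python3 -m crank '[{"dx":0,"dy":0,"dz":0.001,"roll":0,"grip":0},{"dx":0,"dy":0,"dz":0.002,"roll":0,"grip":0},{"dx":0,"dy":0,"dz":0.003,"roll":0,"grip":0},{"dx":0,"dy":0,"dz":0.003,"roll":0,"grip":0}]' | grep -E 'posi|ft_'; done
```

```text
t: 6.95
position: [0.4521, -0.2977, 0.3291]
ee_rot: [[-0.147, 0.989, 0.002], [0.989, 0.147, -0.0], [-0.001, 0.002, -1.0]]
ft_force: [-0.2, 0.6, -0.6]
grip_width: 0.0074
gripper_force: 42.2
position: [0.4517, -0.2976, 0.3254]
ft_force: [1.1, 0.2, -1.3]
position: [0.4516, -0.2977, 0.322]
ft_force: [0.6, -0.8, -0.6]
```

```bash
for i in 1 2; do python3 -m crank '[{"dx":0,"dy":0,"dz":0.001,"roll":0,"grip":0},{"dx":0,"dy":0,"dz":0.002,"roll":0,"grip":0},{"dx":0,"dy":0,"dz":0.002,"roll":0,"grip":0}]' | grep -E 'posi|ft_'; done
```

```text
position: [0.4518, -0.2983, 0.3219]
ft_force: [-2.1, 1.2, 9.5]
position: [0.4521, -0.2992, 0.3219]
ft_force: [-5.4, 2.4, 19.6]
```

```bash
python3 -m crank '[{"dx":0,"dy":0,"dz":-0.002,"roll":0,"grip":0},{"dx":0,"dy":0,"dz":-0.0035,"roll":0,"grip":0},{"dx":0,"dy":0,"dz":-0.0035,"roll":0,"grip":0},{"dx":0,"dy":0,"dz":-0.0035,"roll":0,"grip":0.012},{"dx":0,"dy":0,"dz":-0.0035,"roll":0,"grip":0.02},{"dx":0,"dy":0,"dz":-0.0035,"roll":0,"grip":0.03},{"dx":0,"dy":0,"dz":-0.0035,"roll":0,"grip":0.04},{"dx":0,"dy":0,"dz":-0.0035,"roll":0,"grip":0.05},{"dx":0,"dy":0,"dz":-0.0035,"roll":0,"grip":0.06},{"dx":0,"dy":0,"dz":-0.0035,"roll":0,"grip":0.06},{"dx":0,"dy":0,"dz":-0.0035,"roll":0,"grip":0.06}]';python3 -m crank '[{"dx":0,"dy":0,"dz":-0.02,"roll":0,"grip":0.06},{"dx":0,"dy":0,"dz":-0.05,"roll":0,"grip":0.06},{"dx":0,"dy":0,"dz":-0.09,"roll":0,"grip":0.06},{"dx":0,"dy":0,"dz":-0.13,"roll":0,"grip":0.06},{"dx":0,"dy":0,"dz":-0.13,"roll":0,"grip":0.06}]'; python3 - <<'E'
from h import *
c=cap('scene');d=cap('side')
A=cv2.resize(c['img'][60:260,140:340],(400,600),interpolation=cv2.INTER_CUBIC); B=cv2.resize(d['img'][80:280,190:390],(400,600),interpolation=cv2.INTER_CUBIC)
cv2.imwrite('pics/c8.png',np.hstack([A,B]))
E
```

```text
t: 9.45
position: [0.4516, -0.2976, 0.3216]
ee_rot: [[-0.147, 0.989, 0.0], [0.989, 0.147, -0.0], [-0.0, 0.0, -1.0]]
ft_force: [0.4, 0.5, 0.7]
grip_width: 0.0601
gripper_force: 0.0
t: 9.95
position: [0.4528, -0.2998, 0.4575]
ee_rot: [[-0.146, 0.989, 0.011], [0.989, 0.147, -0.004], [-0.006, 0.01, -1.0]]
ft_force: [-0.5, -0.3, -0.4]
grip_width: 0.0599
gripper_force: 0.0
```

View pics/c8.png

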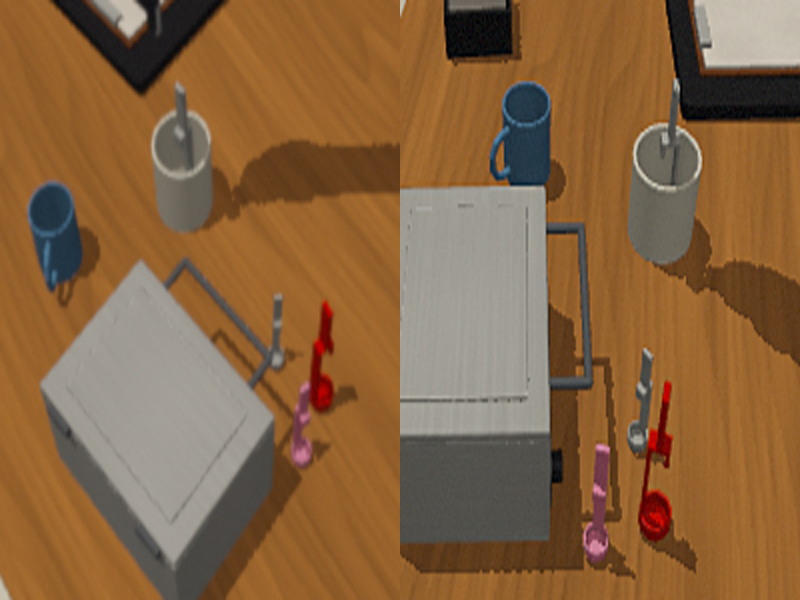

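The ladle stands in the crock (scene crop (180,85)), leaning on the rim. The lid is shut and everything else is undisturbed. Next, the bar.

```bash
python3 -m crank '[{"dx":0.03,"dy":0.02,"dz":0,"roll":0,"grip":0.04},{"dx":0.07,"dy":0.045,"dz":0,"roll":0,"grip":0.032},{"dx":0.11,"dy":0.07,"dz":0,"roll":0,"grip":0.032},{"dx":0.15,"dy":0.095,"dz":0,"roll":0,"grip":0.032},{"dx":0.185,"dy":0.12,"dz":0.02,"roll":0,"grip":0.032},{"dx":0.21,"dy":0.13,"dz":0.05,"roll":0,"grip":0.032},{"dx":0.221,"dy":0.136,"dz":0.08,"roll":0,"grip":0.032},{"dx":0.221,"dy":0.136,"dz":0.09,"roll":0,"grip":0.032},{"dx":0.221,"dy":0.136,"dz":0.09,"roll":0,"grip":0.032},{"dx":0.221,"dy":0.136,"dz":0.09,"roll":0,"grip":0.032},{"dx":0.221,"dy":0.136,"dz":0.09,"roll":0,"grip":0.032}]'
```

```text
t: 11.15
position: [0.5539, -0.0611, 0.3632]
ee_rot: [[-0.144, 0.99, 0.003], [0.99, 0.144, -0.0], [-0.001, 0.003, -1.0]]
ft_force: [0.5, -0.1, -1.2]
grip_width: 0.0319
gripper_force: 0.0
```

```bash
python3 -m crank '[{"dx":0,"dy":0,"dz":0.015,"roll":0,"grip":0.032},{"dx":0,"dy":0,"dz":0.03,"roll":0,"grip":0.032},{"dx":0,"dy":0,"dz":0.037,"roll":0,"grip":0.032},{"dx":0,"dy":0,"dz":0.037,"roll":0,"grip":0.032}]'; python3 -m crank '[{"dx":0,"dy":0,"dz":0.01,"roll":0,"grip":0.032},{"dx":0,"dy":0,"dz":0.02,"roll":0,"grip":0.032},{"dx":0,"dy":0,"dz":0.024,"roll":0,"grip":0.032},{"dx":0,"dy":0,"dz":0.024,"roll":0,"grip":0.032}]'
```

```text
t: 11.55
position: [0.5526, -0.0588, 0.3225]
ee_rot: [[-0.147, 0.989, -0.004], [0.989, 0.147, -0.0], [0.0, -0.004, -1.0]]
ft_force: [-0.3, 0.4, 0.0]
grip_width: 0.032
gripper_force: 0.0
t: 11.95
position: [0.5532, -0.0589, 0.2995]
ee_rot: [[-0.147, 0.989, -0.002], [0.989, 0.147, -0.0], [0.0, -0.002, -1.0]]
ft_force: [0.7, 0.1, 0.7]
grip_width: 0.0324
gripper_force: 0.0
```

```bash
python3 -m crank '[{"dx":0,"dy":0,"dz":0,"roll":0,"grip":0.02},{"dx":0,"dy":0,"dz":0,"roll":0,"grip":0.01},{"dx":0,"dy":0,"dz":0,"roll":0,"grip":0},{"dx":0,"dy":0,"dz":0,"roll":0,"grip":0},{"dx":0,"dy":0,"dz":0,"roll":0,"grip":0},{"dx":0,"dy":0,"dz":0,"roll":0,"grip":0}]' 40; python3 - <<'E'
import numpy as np
# bar path, relative to shut: back = tool +y, up
r=np.hypot(.245,.006);a0=np.arctan2(.006,.245)
for d in (5,10,15,20,25,30,35,40,45):
    a=a0+np.radians(d); print(d,round(.245-r*np.cos(a),4),round(r*np.sin(a)-.006,4))
E
```

```text
t: 12.55
position: [0.5533, -0.0593, 0.3008]
ee_rot: [[-0.147, 0.989, -0.001], [0.989, 0.147, 0.0], [0.0, -0.001, -1.0]]
ft_force: [-5.3, -0.3, 4.3]
grip_width: 0.0085
gripper_force: 39.2
5 0.0015 0.0213
10 0.0048 0.0425
15 0.0099 0.0632
20 0.0168 0.0834
25 0.0255 0.103
30 0.0358 0.1217
35 0.0477 0.1394
40 0.0612 0.1561
45 0.076 0.1715
```

```bash
python3 -m crank '[{"dx":0,"dy":0.0005,"dz":-0.01,"roll":0,"grip":0},{"dx":0,"dy":0.0015,"dz":-0.0213,"roll":0,"grip":0},{"dx":0,"dy":0.003,"dz":-0.032,"roll":0,"grip":0},{"dx":0,"dy":0.0048,"dz":-0.0425,"roll":0,"grip":0},{"dx":0,"dy":0.0072,"dz":-0.053,"roll":0,"grip":0},{"dx":0,"dy":0.0099,"dz":-0.0632,"roll":0,"grip":0},{"dx":0,"dy":0.013,"dz":-0.0735,"roll":0,"grip":0},{"dx":0,"dy":0.0168,"dz":-0.0834,"roll":0,"grip":0},{"dx":0,"dy":0.0168,"dz":-0.0834,"roll":0,"grip":0},{"dx":0,"dy":0.0168,"dz":-0.0834,"roll":0,"grip":0}]'
```

```text
t: 13.55
position: [0.5697, -0.0568, 0.3846]
ee_rot: [[-0.147, 0.989, -0.003], [0.989, 0.147, 0.0], [0.001, -0.003, -1.0]]
ft_force: [-6.2, -1.7, -0.1]
grip_width: 0.008
gripper_force: 39.1
```

```bash
python3 -m crank '[{"dx":0,"dy":0.004,"dz":-0.01,"roll":0,"grip":0},{"dx":0,"dy":0.0087,"dz":-0.0196,"roll":0,"grip":0},{"dx":0,"dy":0.0137,"dz":-0.029,"roll":0,"grip":0},{"dx":0,"dy":0.019,"dz":-0.0383,"roll":0,"grip":0},{"dx":0,"dy":0.0248,"dz":-0.0473,"roll":0,"grip":0},{"dx":0,"dy":0.0309,"dz":-0.056,"roll":0,"grip":0},{"dx":0,"dy":0.0375,"dz":-0.0645,"roll":0,"grip":0},{"dx":0,"dy":0.0444,"dz":-0.0727,"roll":0,"grip":0},{"dx":0,"dy":0.0517,"dz":-0.0805,"roll":0,"grip":0},{"dx":0,"dy":0.0592,"dz":-0.0881,"roll":0,"grip":0},{"dx":0,"dy":0.0592,"dz":-0.0881,"roll":0,"grip":0},{"dx":0,"dy":0.0592,"dz":-0.0881,"roll":0,"grip":0}]'; python3 - <<'E'
from h import *
c=cap('side');a=cap('scene')
# predicted lid front-edge and bar end pixels for several angles
yaw=np.radians(8.5);X=np.array([np.cos(yaw),np.sin(yaw),0]);Y=np.array([-np.sin(yaw),np.cos(yaw),0]);Z=np.array([0,0,1])
H=np.array([.5525,-.0494,.14])+.245*X
for d in (40,45,50):
    t=np.radians(d); u=-np.cos(t)*X+np.sin(t)*Z; n=np.sin(t)*X+np.cos(t)*Z
    for n_ in('side','scene'):
        print(d,n_,[np.round(proj(n_,H+u*l+n*h+Y*y),1).tolist() for l,h,y in((.245,.006,.085),(.245,.006,-.085),(.2,.012,.135),(.2,.012,-.135))])
print(monitor.get_state()['ft_force'])
# Canny/gradient: sample edge location along line from 35..55 deg for lid front corners' neighbourhood
for n_,im in(('side',c['img']),('scene',a['img'])):
    g=im.mean(2)
    for y in(.12,.1,-.1,-.12):
        v=[]
        for d in np.arange(35,55.5,1):
            t=np.radians(d);u=-np.cos(t)*X+np.sin(t)*Z; n=np.sin(t)*X+np.cos(t)*Z
            p=proj(n_,H+u*.2+n*.012+Y*y); v.append(int(cv2.getRectSubPix(g.astype(np.float32),(1,1),p)[0,0]))
        print(n_,y,v)
E
```

```text
t: 14.75
position: [0.6288, -0.048, 0.4762]
ee_rot: [[-0.147, 0.989, -0.001], [0.989, 0.147, 0.002], [0.002, -0.0, -1.0]]
ft_force: [-10.4, -0.5, 8.5]
grip_width: 0.0089
gripper_force: 39.2
40 side [[255.9, 159.2], [255.5, 106.8], [236.3, 186.5], [239.5, 102.6]]
40 scene [[259.7, 161.6], [212.3, 125.6], [264.1, 188.1], [190.2, 129.8]]
45 side [[248.2, 153.6], [248.8, 101.2], [229.5, 182.3], [234.0, 98.4]]
45 scene [[255.6, 161.8], [207.6, 125.0], [260.7, 188.8], [186.0, 129.6]]
50 side [[239.6, 148.3], [241.3, 95.9], [221.9, 178.5], [228.0, 94.5]]
50 scene [[250.9, 162.5], [202.4, 125.1], [256.8, 190.1], [181.5, 130.0]]
[-11.2108735   -0.72393734   9.41059715]
side 0.12 [127, 126, 126, 127, 127, 126, 126, 117, 125, 132, 152, 139, 143, 142, 142, 136, 142, 143, 145, 147, 145]
side 0.1 [150, 199, 197, 191, 140, 124, 112, 118, 125, 144, 146, 140, 141, 141, 143, 131, 150, 142, 145, 145, 143]
side -0.1 [80, 21, 24, 24, 21, 25, 20, 23, 22, 22, 28, 26, 27, 26, 23, 22, 21, 20, 22, 23, 17]
side -0.12 [23, 22, 21, 22, 17, 24, 43, 66, 53, 30, 23, 21, 20, 23, 27, 23, 27, 52, 49, 27, 20]
scene 0.12 [99, 99, 99, 100, 101, 104, 108, 117, 129, 141, 146, 145, 143, 142, 142, 143, 143, 143, 144, 144, 144]
scene 0.1 [100, 100, 100, 100, 100, 101, 105, 116, 128, 139, 145, 145, 143, 142, 143, 143, 144, 144, 144, 144, 144]
scene -0.1 [61, 60, 68, 75, 81, 87, 99, 110, 123, 136, 144, 144, 145, 144, 143, 144, 145, 146, 146, 147, 147]
scene -0.12 [94, 93, 92, 92, 94, 96, 103, 111, 123, 135, 144, 147, 146, 143, 141, 134, 116, 104, 100, 100, 99]
```

```bash
python3 -m crank '[{"dx":0,"dy":-0.001,"dz":0,"roll":0,"grip":0},{"dx":0,"dy":-0.002,"dz":0,"roll":0,"grip":0},{"dx":0,"dy":-0.002,"dz":0,"roll":0,"grip":0},{"dx":0,"dy":-0.002,"dz":0,"roll":0,"grip":0}]'; python3 - <<'E'
from h import *
c=cap('side');a=cap('scene')
yaw=np.radians(8.5);X=np.array([np.cos(yaw),np.sin(yaw),0]);Y=np.array([-np.sin(yaw),np.cos(yaw),0]);Z=np.array([0,0,1])
H=np.array([.5525,-.0494,.14])+.245*X
def P(n_,d,l,h,y):
    t=np.radians(d); u=-np.cos(t)*X+np.sin(t)*Z; n=np.sin(t)*X+np.cos(t)*Z
    return np.array(proj(n_,H+u*l+n*h+Y*y))
print('shut pred side',P('side',0,.2,.012,-.135),P('side',0,.2,.012,.135),'meas',(262.4,142.1),(264.4,224.4))
print('shut pred scene',P('scene',0,.2,.012,-.135),P('scene',0,.2,.012,.135),'meas',(209.6,146.4),(276.4,199.1))
# match lid's +y side outline: mean gradient across the predicted edges
for n_,im in(('side',c['img']),('scene',a['img'])):
    g=cv2.GaussianBlur(im,(0,0),.8).astype(np.float32)
    r=[]
    for d in np.arange(38,53,1.):
        s=0
        for (p,q) in ((( .2,.012,.06),(.2,.012,.13)),((.2,.012,-.06),(.2,.012,-.13)),((.2,.012,.135),(.03,.012,.135))):
            p,q=P(n_,d,*p),P(n_,d,*q);t=(q-p)/np.linalg.norm(q-p);m=np.array([-t[1],t[0]])
            k=[p+(q-p)*f for f in np.linspace(0,1,25)]
            f=lambda w:np.mean([cv2.getRectSubPix(g,(1,1),tuple((w_).tolist()))[0,0] for w_ in w],0)
            s+=np.abs(f([z+m for z in k])-f([z-m for z in k])).sum()
        r.append(int(s))
    print(n_,dict(zip(range(38,53),r)))
E
```

```text
t: 15.25
position: [0.6273, -0.0481, 0.4753]
ee_rot: [[-0.147, 0.989, 0.002], [0.989, 0.147, 0.001], [0.001, 0.002, -1.0]]
ft_force: [-6.9, -0.7, 5.5]
grip_width: 0.0085
gripper_force: 39.1
shut pred side [262.00533558 141.90865312] [263.96494198 224.5475822 ] meas (262.4, 142.1) (264.4, 224.4)
shut pred scene [209.84707014 145.70311686] [277.0222662  198.69987686] meas (209.6, 146.4) (276.4, 199.1)
side {38: 110, 39: 89, 40: 62, 41: 41, 42: 117, 43: 174, 44: 190, 45: 165, 46: 77, 47: 76, 48: 57, 49: 59, 50: 64, 51: 50, 52: 22}
scene {38: 81, 39: 107, 40: 143, 41: 187, 42: 231, 43: 251, 44: 236, 45: 193, 46: 141, 47: 100, 48: 77, 49: 68, 50: 59, 51: 51, 52: 41}
```

```bash
python3 -m crank '[{"dx":0,"dy":0.0005,"dz":-0.0015,"roll":0,"grip":0},{"dx":0,"dy":0.001,"dz":-0.003,"roll":0,"grip":0},{"dx":0,"dy":0.001,"dz":-0.003,"roll":0,"grip":0},{"dx":0,"dy":0.001,"dz":-0.003,"roll":0,"grip":0},{"dx":0,"dy":0.001,"dz":-0.003,"roll":0,"grip":0}]' && python3 -c "
from workcell import order
print(order.close_job())"
```

```text
t: 15.85
position: [0.6278, -0.0479, 0.4755]
ee_rot: [[-0.147, 0.989, -0.0], [0.989, 0.147, 0.0], [0.0, -0.0, -1.0]]
ft_force: [-4.7, -0.7, 2.9]
grip_width: 0.0087
gripper_force: 39.3
the job is handed in; nothing more can be done
None
```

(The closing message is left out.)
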